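Clear the corking bench for a changeover

TASK

Clear the corking bench for the changeover: stand the two corks in the brown wooden tray and the two white stoppers (head down, as they are now) in the blue tray, one to each bay, and put the brass bush upright on its outline drawn on the black tool mat. Everything must stand upright by itself, and the red-lidded jar and the wire hood stay where they are.

Things in the scene. Friction and masses are not known exactly. Their poses are not given: they have to be found in the camera images.
- cork_a: One of two alike: a straight cylindrical cork, tan-brown with a darker band near its foot, 30 mm across and 48 mm high, standing on end, 12 g. Origin: centre of its underside, z up along its axis.
- cork_b: The other of two alike: a straight cylindrical cork, tan-brown with a darker band near its foot, 30 mm across and 48 mm high, standing on end, 12 g. Origin: centre of its underside, z up along its axis.
- stopper_a: One of two alike: a white plastic stopper, stood head down: a round head 34 mm across and 10 mm high at the bottom, a stem 20 mm across above it (two ribs near the head, to 22.4 mm across, 16 to 23 mm up), 46 mm high in all, 16 g. Origin: centre of the underside of the head, z up along the stem.
- stopper_b: The other of two alike: a white plastic stopper, stood head down: a round head 34 mm across and 10 mm high at the bottom, a stem 20 mm across above it (two ribs near the head, to 22.4 mm across, 16 to 23 mm up), 46 mm high in all, 16 g. Origin: centre of the underside of the head, z up along the stem.
- bush: Brass centring bush: a plain thick ring, 48 mm outside, 28 mm bore, 36 mm high, standing on a flat end, bore upright, about 350 g. Origin: centre of its underside, z up along the bore.
- cork_tray: Brown wooden shallow tray fixed to the bench, outer 90 (its x) x 150 (its y) x 22 mm high, walls and floor 5 mm thick; one 5 mm wall as high as the rim, along its x through the middle, makes two bays of 80 x 67.5 mm centred at y = +36 and y = -36 mm. Origin: centre of the underside, z up; the bay floors are 5 mm above it.
- stopper_tray: Blue plastic shallow tray fixed to the bench, outer 90 (its x) x 150 (its y) x 22 mm high, walls and floor 5 mm thick; one 5 mm wall as high as the rim, along its x through the middle, makes two bays of 80 x 67.5 mm centred at y = +36 and y = -36 mm. Origin: centre of the underside, z up; the bay floors are 5 mm above it.
- tool_mat: Black rubber mat fixed to the bench, 100 (its x) x 150 (its y) x 4 mm, with the white outline of the bush drawn on it (a white ring 54 mm across, dark middle 28 mm) and, 75 mm away towards -y, a steel spanner lying on a white patch (fixed, up to 10.2 mm high). Origin: under the centre of the drawn ring, on the mat's underside; the ring's surface is 4 mm above it. The mat reaches from y = -105 to +45 mm.
- jar: Bystander: a round jar with a red lid, 52 mm across, 58 mm high, about 160 g, loose, standing. Origin: centre of its underside. To be left where it is.
- wire_hood: Bystander: a bottle's wire hood, steel wire with a yellow top disc, about 41 mm across, 35 mm high, loose, standing. Origin: centre of its underside. To be left where it is.

How it is judged:
By the outcome, as a careful person would: the job done as asked, in the order asked, and still so for the second after the job is handed in, with the robot touching nothing.
It also fails if it takes over 120 s, if anything falls off the work surface, if the arm or the gripper's body presses on something with over 40 N, if the wrist force passes 120 N, or if a joint passes its speed limit or range.

ROBOT

A 6-joint arm with a two-finger parallel gripper is mounted at the origin on the work surface. World frame = base frame: x ahead of the robot, y to its left, z up, the work surface at z = 0. Lengths are in mm, angles in rad, forces in N, time in s.
With the tool pointing down it reaches from about 350 to 850 mm from the base axis. Payload 8.1 kg.
Tool frame: the origin (TCP) lies between the finger pads; the fingertips stand 14 mm ahead of it and the grasp point (between the pads) lies 5 mm behind it; z points along the fingers, y is the direction in which the jaws open and shut (so a half turn about z gives the same grasp; the last joint's range is limited). The gripper opens to 93 mm and grips with 3 to 60 N. Pads are 15 mm wide; open, the fingers measure 128 mm over their backs; the gripper's body (75 mm by 188 mm) begins 65 mm behind the grasp point.
Start: joints at [1.203, 0.13, 1.488, -0, 1.523, -0.085], TCP at [167.405, 576.178, 232.635] pointing down, gripper open.
Joint ranges: [-2.96, 2.96], [-0.89, 2.26], [0.02, 2.5], [-1.34, 4.48], [0, 2.73], [-2.66, 2.66]. Speed limits (rad/s): [2.39, 2.39, 2.79, 3.14, 3.14, 3.14].

INTERFACE

Orientations are given as a unit quaternion [x, y, z, w].
In Python, from plant import bot, eyes gives the robot as it stands.
- The arm moves only by the tool servo_tool, never from a script. Its argument "steps" is a list of rows, each a list of 4 numbers: the shift along the tool's x, y, z in mm, then the turn about the tool's z in degrees. A call has 1 to 12 rows; each row is the pose to reach, as a shift and turn from the pose measured when the call began, along the tool's axes at that moment; what a row does not reach only later rows make up. A row lasts 1/12 s, in which the tool goes at most 41.7 mm and 7.16 degrees, less where a joint would pass 70% of its speed; a pose out of reach is approached as far as the arm can. A call with a gripper value outside its range is refused whole. "grip" is the opening in per cent of the stroke, from 0 (shut) to 100 (fully open), set as the call begins (left out, the last holds). The fingers move at their own pace and stop on an object; "force" is the grip in N (left out, the last holds). Time passes only in rows, so rows that repeat a pose let the fingers close. It gives the time, the measured TCP pose, the force and the opening at its end, in the units of the state.
- bot.observe(): the state, without advancing time (a new reading comes with each control period).
- eyes.read_camera(name): name is "side" or "top" or "wrist"; returns a dict with "frame" (384x512x3 uint8, red, green, blue), "mtx" (3x3 intrinsics, pixels), "world_to_cam" (4x4, takes a point from world to camera coordinates); the wrist camera has in their place "T_tool_cam" (4x4, takes a point from camera to tool coordinates, whose origin is the TCP and whose axes are the flange's). Camera axes: x right, y down, z forward; pixel columns grow to the right and rows downward; lengths in mm; the calibration is good to about 2 mm. A picture is of the moment at which its call begins: read the wrist's pose just before it. There is no depth.
- bot.finish_job(): hands the job in, once; it reports no verdict.
The state is a dict: "t": time; "joint_positions": joint angles; "dq": joint speeds; "tau": joint torques, N m; "position": TCP position; "ee_rot": TCP orientation; "wrist_force": force on the tool from outside, world axes, zero at the start; "wrist_torque": the same for the moment, N m; "grip_width": finger opening in mm.
Only numpy, scipy, OpenCV 4.12 (cv2) and the standard library are available. Lean on these libraries where they do the work, as an engineer would, in place of code of your own. Each camera call takes 0.05 s, during which the arm holds its last target.

## Working session

There is one attempt and no reset: what is moved stays moved. The work goes in short steps, Python scripts to look and compute and a tool call to move; the robot and the scene stay as the last step left them, time stands still between calls to the robot, and variables do not carry over. Pictures are saved under pics/ and viewed, and the job is handed in when it is done.

Besides the shell and the picture viewer there is one more tool, called after "Emit:" by a JSON object that holds its "api" and its "payload", one argument or row to a line. servo_tool: Moves the arm, as the interface text tells. Its arguments: {"type":"object","properties":{"steps":{"type":"array","items":{"type":"array","items":{"type":"number"}}},"grip":{"type":"number"},"force":{"type":"number"}},"required":["steps"]}

```bash
ls; mkdir -p pics; python3 - <<'E'
from plant import bot, eyes
import cv2
s=bot.observe(); print(s)
for n in ["top","side","wrist"]:
    c=eyes.read_camera(n); cv2.imwrite(f"pics/{n}0.png",c["frame"][:,:,::-1])
    print(n,{k:v.tolist() for k,v in c.items() if k!="frame"})
E
```

```text
pics
{'t': 0.0, 'joint_positions': array([ 1.20256462e+00,  1.31153189e-01,  1.48926269e+00,  4.70165865e-06,
        1.52299493e+00, -8.53693638e-02]), 'dq': array([-3.85999645e-04, -4.91162529e-04,  2.35707819e-05, -1.04550705e-04,
        1.75243293e-04,  1.36090421e-03]), 'tau': array([-1.10696772e-03, -5.59875441e+01, -4.91728914e+01,  7.66137103e-02,
        3.68042488e-02, -1.51481304e-04]), 'position': array([167.22859981, 575.66563273, 231.60129792]), 'ee_rot': array([ 1.40960195e-01,  9.90014847e-01, -8.85267287e-04, -2.06703777e-04]), 'wrist_force': array([ 0.07725163, -0.27225798,  0.17036246]), 'wrist_torque': array([-0.00197819,  0.00932666,  0.03479257]), 'grip_width': 93.01244304908735}
top {'mtx': [[467.4036436491743, 0.0, 250.83193991038982], [0.0, 467.4036436491743, 184.99331471625428], [0.0, 0.0, 1.0]], 'world_to_cam': [[0.030753958705431166, -0.9995203653575007, -0.0036377547405910073, -12.254232970430792], [-0.9970038218857599, -0.030417684343554352, -0.07112062727762912, 532.7100875885], [0.07097586328557187, 0.005814096213852823, -0.997461088522296, 1307.78557
[... 175 characters left out ...]
[0.9220376147625086, -0.3870414654888792, -0.0067484039064509655, -494.2013452550174], [-0.2845158651567301, -0.6657668379105929, -0.689786372736261, 189.41809997157753], [0.2624830650483594, 0.6379290097892958, -0.7239815046201579, 878.5601157157876], [0.0, 0.0, 0.0, 1.0]]}
wrist {'mtx': [[281.67008899580134, 0.0, 256.6993025467107], [0.0, 281.67008899580134, 190.01622093018366], [0.0, 0.0, 1.0]], 'T_tool_cam': [[0.001429025338269571, -0.9670236163609499, -0.2546827110087615, 68.89691206836537], [0.9999986220900104, 0.001597061218293239, -0.00045300501634150685, 0.7910223813100137], [0.0008448104298540777, -0.2546817127232631, 0.9670245661303967, -152.92835632973745], [0.0, 0.0, 0.0, 1.0]]}
```

View pics/top0.png

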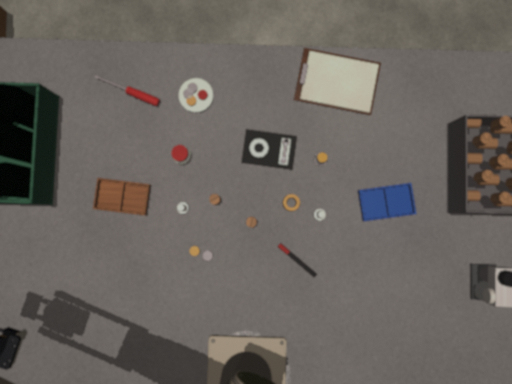

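View pics/side0.png

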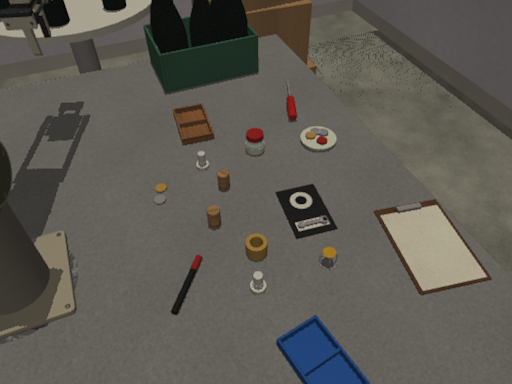

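View pics/wrist0.png

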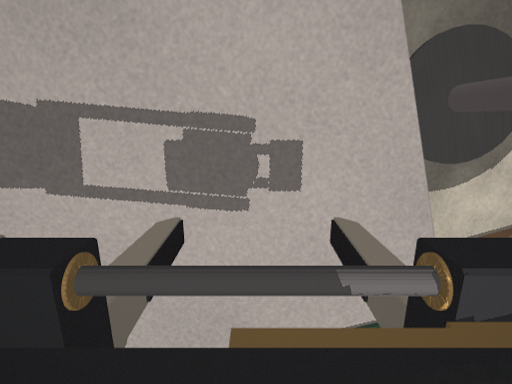

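```bash
cat > h.py <<'E'
from plant import bot, eyes
import cv2, numpy as np
from scipy.spatial.transform import Rotation as R
def cam(name):
    s=bot.observe(); c=eyes.read_camera(name)
    if name=="wrist":
        T=np.eye(4);T[:3,:3]=R.from_quat(s["ee_rot"]).as_matrix();T[:3,3]=s["position"]
        W=T@c["T_tool_cam"]; c["wc"]=np.linalg.inv(W)
    else: c["wc"]=c["world_to_cam"]
    return c,s
def bp(c,uv,z):
    K=c["mtx"];M=np.linalg.inv(c["wc"]);d=M[:3,:3]@np.linalg.inv(K)@np.array([uv[0],uv[1],1.]);o=M[:3,3]
    return (o+d*(z-o[2])/d[2])[:2]
def pj(c,p):
    q=c["wc"]@np.append(np.array(p,float),1);q=c["mtx"]@q[:3];return q[:2]/q[2]
def save(c,n,crop=None,k=1):
    f=c["frame"][:,:,::-1]
    if crop: x0,y0,x1,y1=crop;f=f[y0:y1,x0:x1]
    cv2.imwrite(f"pics/{n}.png",cv2.resize(f,None,fx=k,fy=k,interpolation=cv2.INTER_CUBIC))
E
python3 - <<'E'
from h import *
c,s=cam("top"); save(c,"top1",(90,120,290,270),4); save(c,"top2",(230,120,430,270),4)
for n,uv,z in [("corkL",(215.5,200),48),("corkR",(251.5,222.5),48),("stL",(182.5,208),28),("stR",(320,214.5),28),("bush",(291.5,202),36),("ring",(259.5,148.5),4),("ct",(123.5,197),22),("st",(387,202),22),("jar",(180,153),58),("hood",(322,157),35)]:
    p=bp(c,uv,z);print(n,p.round(),np.hypot(*p).round())
E
```

```text
corkL [486. 100.] 496.0
corkR [427.  -1.] 427.0
stL [462. 194.] 501.0
stR [ 455. -192.] 494.0
bush [ 487. -111.] 500.0
ring [640. -18.] 640.0
ct [488. 363.] 608.0
st [ 496. -381.] 626.0
jar [613. 203.] 646.0
hood [ 617. -194.] 646.0
```

View pics/top1.png

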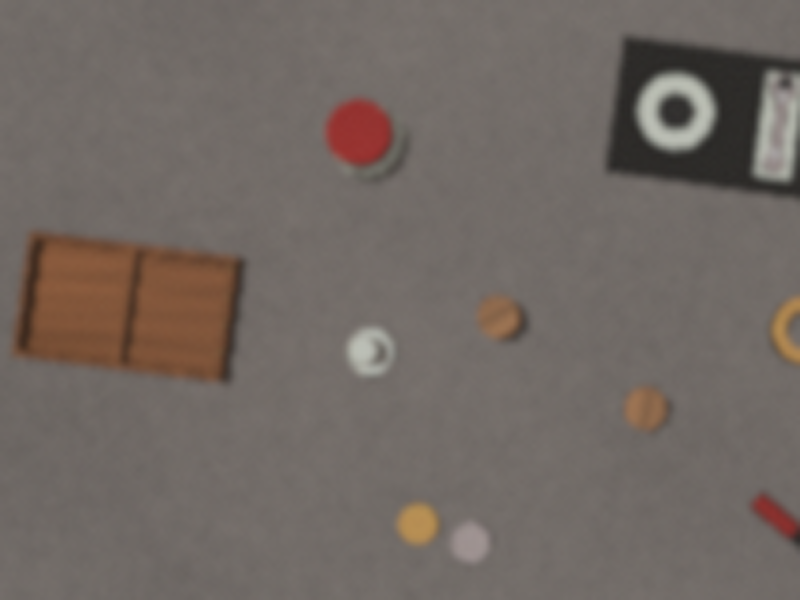

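View pics/top2.png

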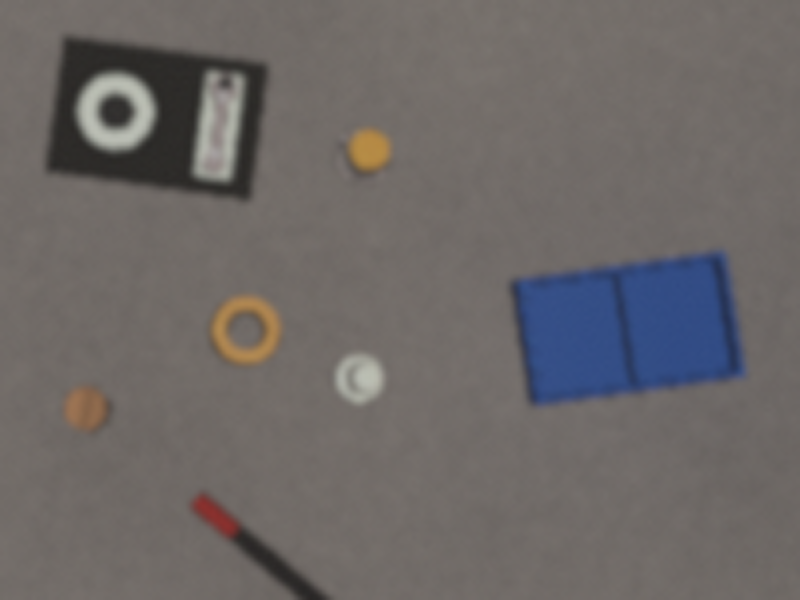

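```bash
cat >> h.py <<'E'
def to(p,yaw=None):
    """tool shift to reach world TCP p; and turn (deg) to make tool y = world y rotated by yaw deg"""
    s=bot.observe();M=R.from_quat(s["ee_rot"]).as_matrix()
    d=M.T@(np.array(p,float)-s["position"])
    cur=np.degrees(np.arctan2(-M[0,1],M[1,1]))
    print("t%.1f"%s["t"],"pos",s["position"].round(1),"F",s["wrist_force"].round(1),"w",s["grip_width"].round(1),"yaw",cur.round(2))
    print("shift",d.round(1),"turn",None if yaw is None else round(cur-yaw,2))
    return d
E
python3 -c "
from h import *
to((480,60,231),0)"
```

```text
Traceback (most recent call last):
  File "h.py", line 25, in to
    print("t%.1f"%s["t"],"pos",s["position"].round(1),"F",s["wrist_force"].round(1),"w",s["grip_width"].round(1),"yaw",cur.round(2))
                                                                                        ^^^^^^^^^^^^^^^^^^^^^
AttributeError: 'float' object has no attribute 'round'
```

```bash
sed -i 's/s\["grip_width"\].round(1)/round(float(s["grip_width"]),1)/' h.py
python3 -c "
from h import *
to((480,60,231),0)"
```

```text
t0.2 pos [167.3 575.9 232. ] F [-0.5  0.5 -0.5] w 92.9 yaw -16.2
shift [-444.3 -408.1    1.4] turn -16.2
```

Emit:
{"api": "servo_tool", "payload": {
  "steps": [
    [-37,-34,0,-1.4],
    [-74,-68,0,-2.7],
    [-111,-102,0,-4],
    [-148,-136,0,-5.4],
    [-185,-170,0,-6.8],
    [-222,-204,0,-8.1],
    [-259,-238,0,-9.5],
    [-296,-272,0,-10.8],
    [-333,-306,0,-12.2],
    [-370,-340,0,-13.5],
    [-407,-374,0,-14.9],
    [-444,-408,0,-16.2]
  ]
}}

```text
t: 1.2
position: [426.9, 146.5, 232.5]
ee_rot: [-0.001, 1.0, -0.0, 0.0]
wrist_force: [0.8, 0.9, -0.1]
grip_width: 93.0
```

```bash
python3 -c "
from h import *
to((480,60,231),0)"
```

```text
t1.2 pos [426.9 146.5 232.5] F [ 0.8  0.9 -0.1] w 93.0 yaw 0.07
shift [-53.  -86.5   1.6] turn 0.07
```

Emit:
{"api": "servo_tool", "payload": {
  "steps": [
    [-18,-29,0,0],
    [-36,-58,0,0],
    [-53,-87,0,0],
    [-53,-87,0,0],
    [-53,-87,0,0],
    [-53,-87,0,0]
  ]
}}

```text
t: 1.7
position: [479.6, 59.7, 232.3]
ee_rot: [-0.0, 1.0, -0.0, -0.0]
wrist_force: [0.1, -0.7, 0.5]
grip_width: 93.2
```

```bash
python3 -c "
from h import *
to((480,60,231),0)
c,s=cam('wrist');save(c,'w1');np.save('w1.npy',c,allow_pickle=True)"
```

```text
t1.7 pos [479.6  59.7 232.3] F [ 0.1 -0.7  0.5] w 93.2 yaw 0.03
shift [-0.4  0.3  1.3] turn 0.03
```

View pics/w1.png

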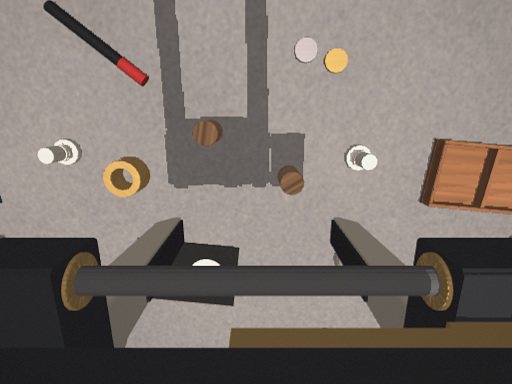

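```bash
python3 -c "
from h import *
c=np.load('w1.npy',allow_pickle=True).item()
save(c,'w1a',(20,100,220,220),4);save(c,'w1b',(240,100,440,220),4)"
```

```text
(no output)
```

View pics/w1a.png

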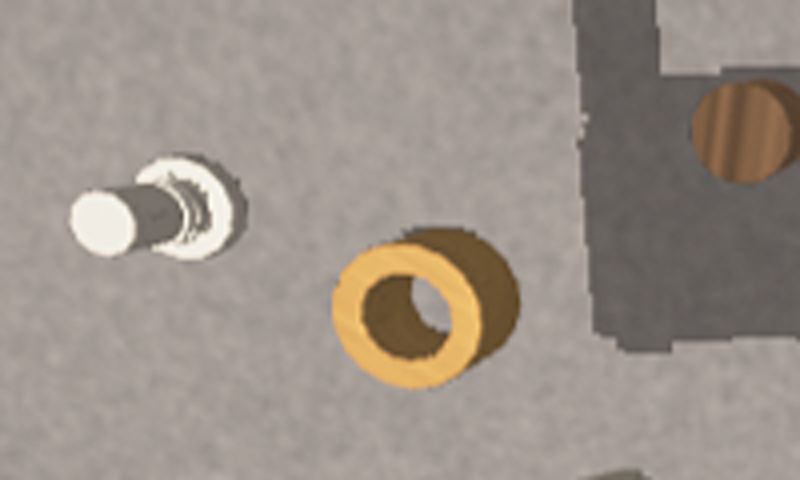

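View pics/w1b.png

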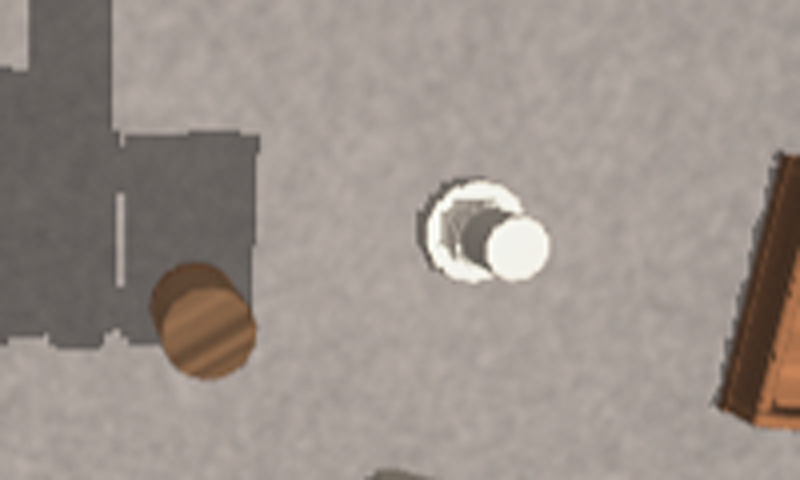

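```bash
python3 -c "
from h import *
c=np.load('w1.npy',allow_pickle=True).item()
for n,uv,z in [('stR',(45.6,155.6),46),('bush',(121.6,178.6),36),('corkR',(205.6,132.9),48),('corkL',(291.9,183.1),48),('stL',(369.1,161.6),46)]: print(n,bp(c,uv,z).round(1))
t,_=cam('top')
for n,uv,z in [('corkL',(214.6,199.3),48),('corkR',(251.2,222),48),('stL',(182,207.9),10),('stR',(320,214.4),10),('bush',(291.2,202.1),36),('ring',(258.7,147.6),4)]: print(n,bp(t,uv,z).round(1))
for n,L in [('ct',[(38,235),(242,258),(228,380),(16,354)]),('st',[(514,281),(723,254),(742,376),(532,403)])]:
  off=90 if n=='ct' else 230
  P=[bp(t,(u/4+off-.4,v/4+119.6),22) for u,v in L]; print(n,np.mean(P,0).round(1),[p.round() for p in P])
"
```

```text
stR [ 457.6 -195.2]
bush [ 488.  -111.7]
corkR [ 4.302e+02 -3.000e-01]
corkL [490.6 103.1]
stL [464.1 196.1]
corkL [488. 103.]
corkR [ 4.284e+02 -3.000e-01]
stL [462.1 198.1]
stR [ 455.7 -195. ]
bush [ 487.2 -110.2]
ring [642.8 -15.2]
ct [489.6 366.5] [array([538., 435.]), array([526., 290.]), array([440., 295.]), array([454., 446.])]
st [ 497.1 -380.2] [array([ 528., -300.]), array([ 552., -447.]), array([ 466., -461.]), array([ 442., -313.])]
```

Emit:
{"api": "servo_tool", "payload": {
  "steps": [
    [-5,20,30,0],
    [-10,43,60,0],
    [-10,43,95,0],
    [-10,43,130,0],
    [-10,43,160,0],
    [-10,43,180,0],
    [-10,43,192,0],
    [-10,43,197,0],
    [-10,43,197,0]
  ],
  "force": 12
}}

```text
t: 2.55
position: [488.7, 104.1, 35.0]
ee_rot: [-0.002, 1.0, -0.0, -0.001]
wrist_force: [0.1, 1.1, 0.5]
grip_width: 93.0
```

```bash
python3 -c "
from h import *
to((489.5,103,35),0)
c,s=cam('wrist');save(c,'w2')"
```

```text
t2.5 pos [488.7 104.1  35. ] F [0.1 1.1 0.5] w 93.0 yaw 0.21
shift [-0.8 -1.1 -0. ] turn 0.21
```

View pics/w2.png

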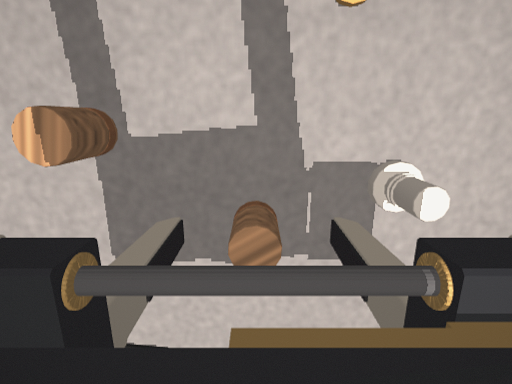

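```bash
python3 -c "
from h import *
c,s=cam('wrist')
print(bp(c,(255.5,242),48), pj(c,(489,103,48)), pj(c,(489,104,0)),s['position'])
f=c['frame'];save(c,'w2a',(220,180,300,270),6)"
```

```text
[487.33446534 103.69916256] [254.2083053  244.79971293] [256.28650587 214.88961482] [489.6715061  104.01144459  36.19212277]
```

View pics/w2a.png

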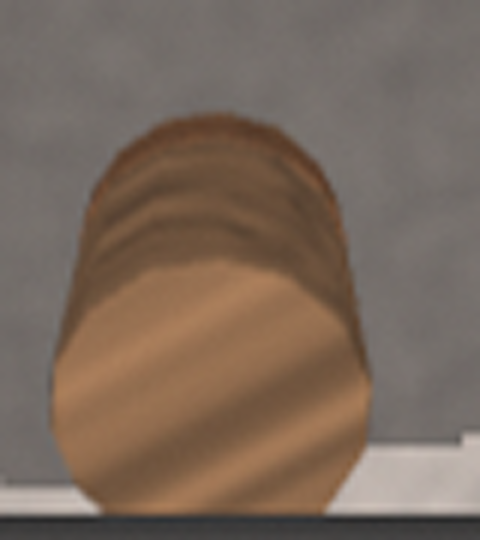

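Emit:
{"api": "servo_tool", "payload": {
  "steps": [
    [0,0,0,0],
    [0,0,0,0],
    [0,0,0,0],
    [0,0,0,0],
    [0,0,0,0],
    [0,0,0,0],
    [0,0,0,0],
    [0,0,0,0]
  ],
  "grip": 0,
  "force": 12
}}

```text
t: 3.32
position: [490.4, 103.9, 36.9]
ee_rot: [-0.001, 1.0, -0.0, 0.001]
wrist_force: [0.4, -0.2, 0.0]
grip_width: 44.1
```

Emit:
{"api": "servo_tool", "payload": {
  "steps": [
    [0,0,0,0],
    [0,0,0,0],
    [0,0,0,0],
    [0,0,0,0],
    [0,0,0,0]
  ]
}}

```text
t: 3.73
position: [490.3, 103.9, 36.9]
ee_rot: [-0.001, 1.0, -0.0, 0.001]
wrist_force: [0.1, 0.6, -0.4]
grip_width: 29.3
```

```bash
python3 -c "
from h import *
to((492.7,402.4,130),0)
to((492.7,402.4,42),0)
for i in range(4): print(bot.observe()['position'])"
```

```text
t3.7 pos [490.3 103.9  36.9] F [ 0.1  0.6 -0.4] w 29.3 yaw 0.17
shift [ -3.4 298.5 -93.2] turn 0.17
t3.7 pos [490.3 103.9  36.9] F [ 0.1  0.6 -0.4] w 29.3 yaw 0.17
shift [ -3.3 298.5  -5.2] turn 0.17
[490.29751206 103.86970503  36.86058992]
[490.29751206 103.86970503  36.86058992]
[490.29751206 103.86970503  36.86058992]
[490.29751206 103.86970503  36.86058992]
```

Emit:
{"api": "servo_tool", "payload": {
  "steps": [
    [0,0,-20,0],
    [0,0,-50,0],
    [0,15,-80,0],
    [0,45,-93,0],
    [0,80,-93,0],
    [0,115,-93,0],
    [0,150,-93,0],
    [0,185,-93,0],
    [0,220,-93,0],
    [-2,255,-93,0],
    [-3,280,-93,0],
    [-3,298,-93,0]
  ]
}}

```text
t: 4.73
position: [491.8, 404.6, 129.6]
ee_rot: [-0.002, 1.0, 0.0, 0.001]
wrist_force: [0.4, -1.1, 0.3]
grip_width: 29.6
```

Emit:
{"api": "servo_tool", "payload": {
  "steps": [
    [0,0,0,0],
    [0,0,0,0],
    [0,0,0,0]
  ]
}}

```text
t: 4.98
position: [491.6, 403.8, 129.2]
ee_rot: [-0.002, 1.0, -0.0, 0.001]
wrist_force: [1.0, 0.1, 0.2]
grip_width: 29.7
```

```bash
python3 -c "
from h import *
to((492.7,402.4,42),0)
c,s=cam('wrist');save(c,'w3')"
```

```text
t5.0 pos [491.6 403.8 129.2] F [1.  0.1 0.2] w 29.7 yaw 0.28
shift [-1.  -1.4 87.2] turn 0.28
```

View pics/w3.png

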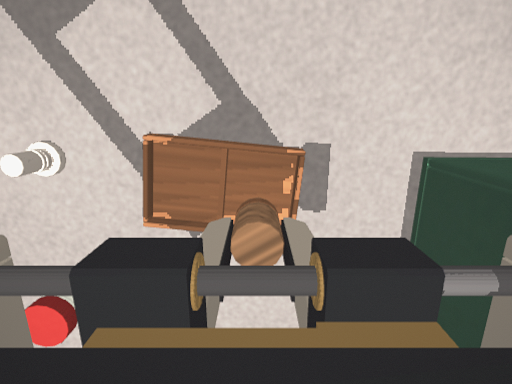

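```bash
python3 -c "
from h import *
c,s=cam('wrist')
for uv in [(145,134),(303,148),(146,225)]: print('rim',bp(c,uv,22).round(1))
t,_=cam('top');sd,_=cam('side')
for z in (0,60,100,150): print(z,'wrist edge',bp(c,(412,152),z).round(),bp(c,(424,157),z).round(),'top corner low',bp(t,(57,205),z).round(), bp(t,(33,203),z).round(),'topright upper',bp(t,(57,92),z).round())
save(t,'t3',(0,60,140,240),4);save(sd,'s3',(100,0,300,180),4);save(c,'w3a',(360,120,512,270),4)"
```

```text
rim [439.6 301.9]
rim [451.5 445.9]
rim [528.1 294.4]
0 wrist edge [457. 559.] [462. 571.] top corner low [460. 559.] [463. 629.] topright upper [789. 579.]
60 wrist edge [450. 526.] [454. 536.] top corner low [459. 534.] [462. 601.] topright upper [774. 553.]
100 wrist edge [445. 504.] [448. 512.] top corner low [458. 517.] [461. 582.] topright upper [763. 536.]
150 wrist edge [439. 476.] [441. 482.] top corner low [457. 496.] [460. 558.] topright upper [750. 514.]
```

View pics/t3.png

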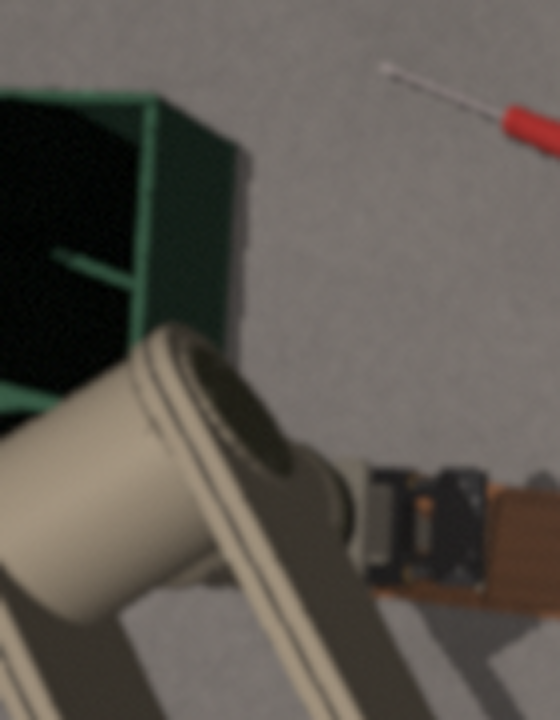

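View pics/s3.png

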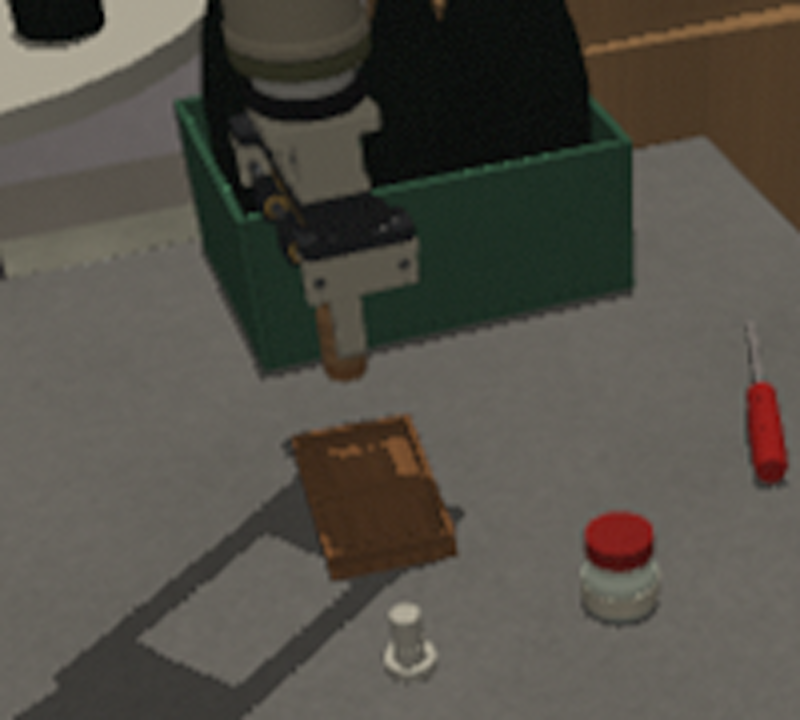

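View pics/w3a.png

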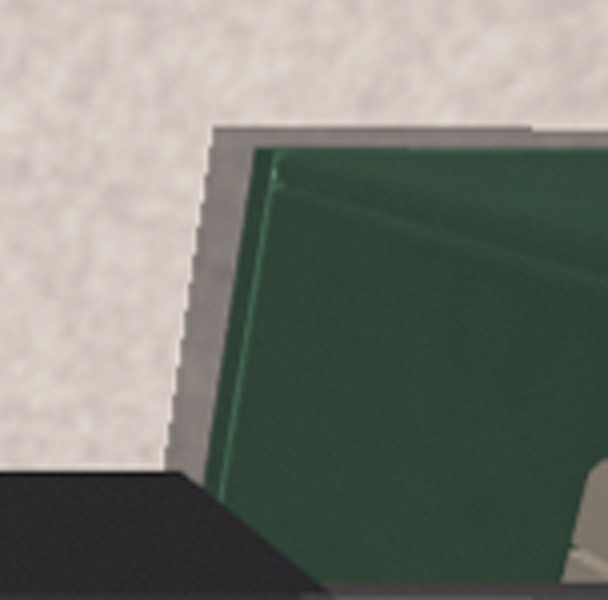

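Emit:
{"api": "servo_tool", "payload": {
  "steps": [
    [-1,0,20,0],
    [-1,0,40,0],
    [-1,0,60,0],
    [-1,0,72,0],
    [-1,0,80,0],
    [-1,0,83,0],
    [-1,0,85,0],
    [-1,0,86,0],
    [-1,0,87,0],
    [-1,0,87,0],
    [-1,0,87,0]
  ]
}}

```text
t: 6.1
position: [493.6, 403.8, 43.5]
ee_rot: [-0.002, 1.0, 0.0, 0.001]
wrist_force: [0.2, -0.4, 0.6]
grip_width: 29.7
```

Emit:
{"api": "servo_tool", "payload": {
  "steps": [
    [0,0,0.5,0],
    [0,0,1,0],
    [0,0,1.5,0],
    [0,0,1.5,0]
  ]
}}

```text
t: 6.43
position: [493.6, 403.8, 41.9]
ee_rot: [-0.002, 1.0, 0.0, 0.001]
wrist_force: [-0.1, 0.2, -0.0]
grip_width: 29.5
```

Emit:
{"api": "servo_tool", "payload": {
  "steps": [
    [0,0,0,0],
    [0,0,0,0],
    [0,0,0,0],
    [0,0,0,0],
    [0,0,0,0],
    [0,0,-15,0],
    [0,0,-35,0],
    [0,0,-60,0],
    [0,0,-88,0],
    [0,0,-88,0]
  ],
  "grip": 52
}}

```text
t: 7.27
position: [496.3, 405.8, 137.0]
ee_rot: [-0.002, 1.0, 0.003, 0.005]
wrist_force: [0.7, 0.2, 1.8]
grip_width: 48.3
```

```bash
python3 -c "
from h import *
to((429.3,-0.3,130),0)
c,s=cam('wrist');save(c,'w4')"
```

```text
t7.3 pos [496.3 405.8 137. ] F [0.7 0.2 1.8] w 48.3 yaw 0.2
shift [  68.5 -405.9    3.8] turn 0.2
```

View pics/w4.png

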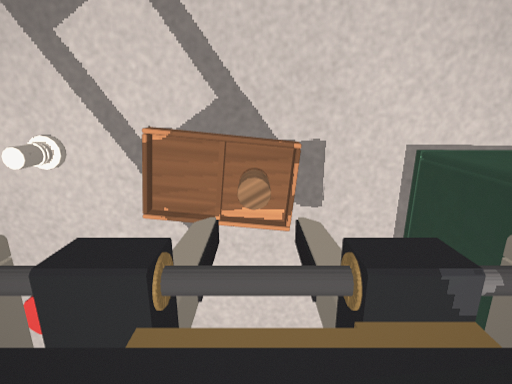

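Emit:
{"api": "servo_tool", "payload": {
  "steps": [
    [6,-36,3,0],
    [12,-72,3,0],
    [18,-108,3,0],
    [24,-144,3,0],
    [30,-180,3,0],
    [37,-218,3,0],
    [43,-256,3,0],
    [49,-294,3,0],
    [56,-332,3,0],
    [62,-368,3,0],
    [68,-395,3,0],
    [68,-406,3,0]
  ],
  "grip": 100
}}

```text
t: 8.32
position: [427.4, -3.8, 127.8]
ee_rot: [-0.001, 1.0, 0.002, 0.004]
wrist_force: [-0.5, -0.7, 0.1]
grip_width: 93.2
```

Emit:
{"api": "servo_tool", "payload": {
  "steps": [
    [0,0,0,0],
    [0,0,0,0],
    [0,0,0,0]
  ]
}}

```text
t: 8.57
position: [427.1, -3.2, 127.1]
ee_rot: [-0.0, 1.0, 0.002, 0.003]
wrist_force: [-0.5, -0.5, -0.0]
grip_width: 93.0
```

```bash
python3 -c "
from h import *
to((429.3,-0.3,36),0)
c,s=cam('wrist');save(c,'w5');print(pj(c,(429.3,-.3,48)))"
```

```text
t8.6 pos [427.1  -3.2 127.1] F [-0.5 -0.5 -0. ] w 93.0 yaw 0.05
shift [-1.7  2.5 91.1] turn 0.05
[259.31700191 200.61836424]
```

View pics/w5.png

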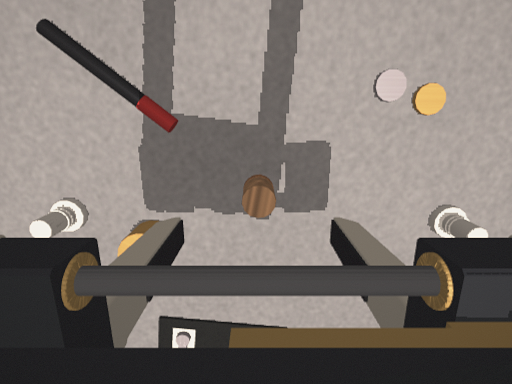

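Emit:
{"api": "servo_tool", "payload": {
  "steps": [
    [-2,2.5,25,0],
    [-2,2.5,50,0],
    [-2,2.5,70,0],
    [-2,2.5,83,0],
    [-2,2.5,89,0],
    [-2,2.5,91,0],
    [-2,2.5,91,0],
    [-2,2.5,91,0]
  ]
}}

```text
t: 9.28
position: [430.6, 0.3, 37.2]
ee_rot: [-0.001, 1.0, 0.002, 0.004]
wrist_force: [-0.7, -0.4, 0.4]
grip_width: 93.2
```

Emit:
{"api": "servo_tool", "payload": {
  "steps": [
    [0,0,0,0],
    [0,0,0,0],
    [0,0,0,0],
    [0,0,0,0],
    [0,0,0,0],
    [0,0,0,0],
    [0,0,0,0],
    [0,0,0,0],
    [0,0,0,0],
    [0,0,0,0],
    [0,0,0,0],
    [0,0,0,0]
  ],
  "grip": 0
}}

```text
t: 10.28
position: [430.6, 0.3, 37.2]
ee_rot: [-0.001, 1.0, 0.002, 0.004]
wrist_force: [-0.6, -0.1, 0.2]
grip_width: 29.6
```

```bash
python3 -c "
from h import *
to((486.7,332,130),0)
c,s=cam('wrist');save(c,'w6')"
```

```text
t10.3 pos [4.306e+02 3.000e-01 3.720e+01] F [-0.6 -0.1  0.2] w 29.6 yaw 0.14
shift [-57.7 331.9 -90.9] turn 0.14
```

View pics/w6.png

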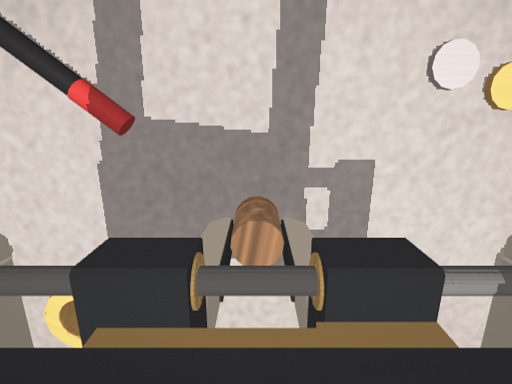

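Emit:
{"api": "servo_tool", "payload": {
  "steps": [
    [0,0,-20,0],
    [0,0,-50,0],
    [-2,15,-80,0],
    [-8,45,-91,0],
    [-14,80,-91,0],
    [-20,115,-91,0],
    [-26,150,-91,0],
    [-33,185,-91,0],
    [-39,222,-91,0],
    [-46,260,-91,0],
    [-52,297,-91,0],
    [-58,325,-91,0]
  ]
}}

```text
t: 11.33
position: [486.7, 328.0, 129.9]
ee_rot: [-0.002, 1.0, 0.002, 0.004]
wrist_force: [1.2, -0.1, -0.5]
grip_width: 29.8
```

Emit:
{"api": "servo_tool", "payload": {
  "steps": [
    [0,4,0,0],
    [0,4,0,0],
    [0,4,0,0],
    [0,4,0,0]
  ]
}}

```text
t: 11.67
position: [486.5, 330.7, 129.6]
ee_rot: [-0.001, 1.0, 0.002, 0.003]
wrist_force: [0.7, -0.8, 0.2]
grip_width: 29.6
```

```bash
python3 -c "
from h import *
to((486.7,332,42.5),0)
c,s=cam('wrist');save(c,'w7')"
```

```text
t11.7 pos [486.5 330.7 129.6] F [ 0.7 -0.8  0.2] w 29.6 yaw 0.17
shift [ 0.4  0.9 87.1] turn 0.17
```

View pics/w7.png

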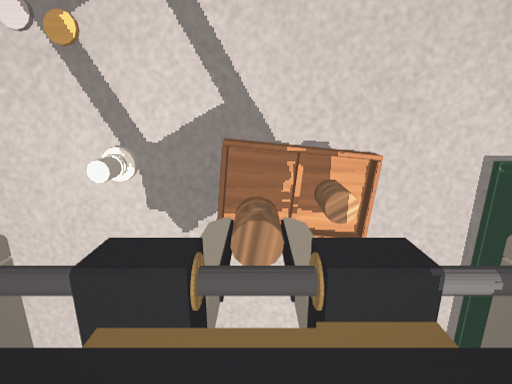

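Emit:
{"api": "servo_tool", "payload": {
  "steps": [
    [0,0,20,0],
    [0,0,40,0],
    [0,0,60,0],
    [0,0,72,0],
    [0,0,80,0],
    [0,0,83,0],
    [0,0,85,0],
    [0,0,86,0],
    [0,0,87,0],
    [0,0,87,0],
    [0,0,87,0]
  ]
}}

```text
t: 12.63
position: [487.7, 331.2, 43.5]
ee_rot: [-0.001, 1.0, 0.002, 0.004]
wrist_force: [-0.5, -0.2, -0.1]
grip_width: 29.9
```

Emit:
{"api": "servo_tool", "payload": {
  "steps": [
    [0,0,0.6,0],
    [0,0,1.2,0],
    [0,0,1.2,0]
  ]
}}

```text
t: 12.88
position: [487.8, 331.4, 42.4]
ee_rot: [-0.001, 1.0, 0.003, 0.004]
wrist_force: [-0.4, 0.0, -1.2]
grip_width: 29.6
```

Emit:
{"api": "servo_tool", "payload": {
  "steps": [
    [0,0,0,0],
    [0,0,0,0],
    [0,0,0,0],
    [0,0,0,0],
    [0,0,0,0],
    [0,0,-12,0],
    [0,0,-30,0],
    [0,0,-55,0],
    [0,0,-85,0],
    [0,0,-87,0],
    [0,0,-87,0],
    [0,0,-87,0]
  ],
  "grip": 52
}}

```text
t: 13.88
position: [487.3, 331.0, 130.0]
ee_rot: [-0.001, 1.0, 0.003, 0.005]
wrist_force: [-1.6, 0.1, -0.1]
grip_width: 48.4
```

```bash
python3 -c "
from h import *
to((463,197,130),0)
c,s=cam('wrist');save(c,'w8')"
```

```text
t13.9 pos [487.3 331.  130. ] F [-1.6  0.1 -0.1] w 48.4 yaw 0.15
shift [  24.6 -133.9   -1. ] turn 0.15
```

View pics/w8.png

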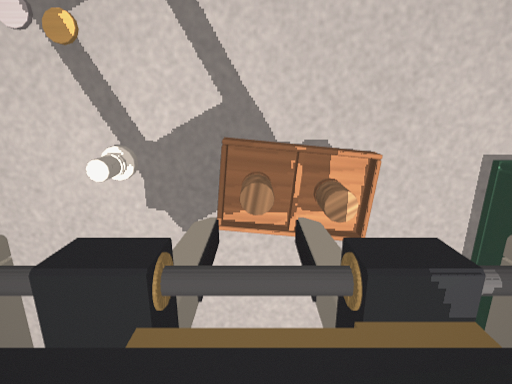

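```bash
python3 -c "
from h import *
c,s=cam('wrist');save(c,'w8a',(70,130,150,190),8)
for p in [(463,197,46),(463,197,10)]: print(pj(c,p))"
```

```text
[ 98.23552125 169.62247565]
[118.25971289 162.50809118]
```

View pics/w8a.png

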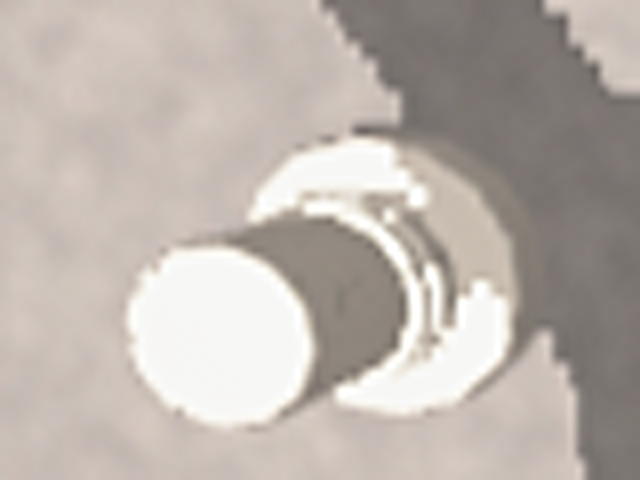

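Emit:
{"api": "servo_tool", "payload": {
  "steps": [
    [6,-35,0,0],
    [12,-72,0,0],
    [18,-105,0,0],
    [23,-125,0,0],
    [23,-134,0,0],
    [23,-134,0,0],
    [23,-134,0,0],
    [23,-134,0,0]
  ],
  "grip": 90
}}

```text
t: 14.65
position: [463.8, 197.3, 127.2]
ee_rot: [-0.001, 1.0, 0.002, 0.003]
wrist_force: [-0.1, 0.7, 1.3]
grip_width: 83.7
```

```bash
python3 -c "
from h import *
to((464,196.5,38.5),0)
c,s=cam('wrist');save(c,'w9',(200,120,320,270),4)
for p in [(464,196.5,46),(464,196.5,10)]: print((pj(c,p)-[200,120])*4)"
```

```text
t14.7 pos [463.8 197.3 127.2] F [-0.1  0.7  1.3] w 83.7 yaw 0.17
shift [ 0.3 -1.2 88.7] turn 0.17
[220.24897856 310.74084132]
[220.57582381 269.0079312 ]
```

View pics/w9.png

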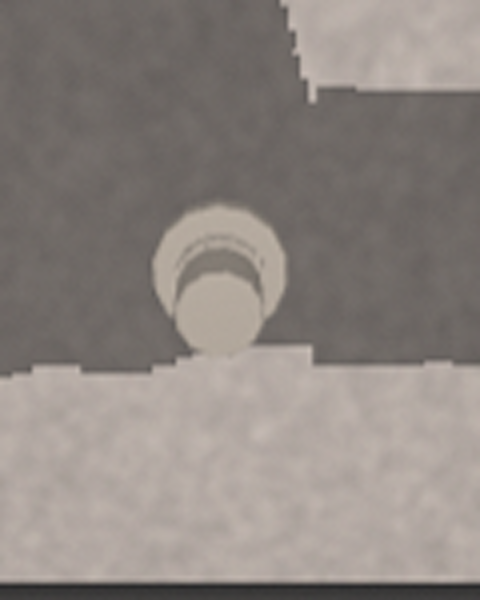

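Emit:
{"api": "servo_tool", "payload": {
  "steps": [
    [0,-1,25,0],
    [0,-1,50,0],
    [0,-1,70,0],
    [0,-1,82,0],
    [0,-1,87,0],
    [0,-1,88.5,0],
    [0,-1,88.5,0],
    [0,-1,88.5,0]
  ]
}}

```text
t: 15.37
position: [465.3, 197.3, 40.0]
ee_rot: [-0.002, 1.0, 0.002, 0.004]
wrist_force: [-0.0, -0.2, 0.9]
grip_width: 83.6
```

Emit:
{"api": "servo_tool", "payload": {
  "steps": [
    [0,0,0,0],
    [0,0,0,0],
    [0,0,0,0],
    [0,0,0,0],
    [0,0,0,0],
    [0,0,0,0],
    [0,0,0,0],
    [0,0,0,0],
    [0,0,0,0],
    [0,0,0,0],
    [0,0,0,0],
    [0,0,0,0]
  ],
  "grip": 0
}}

```text
t: 16.37
position: [465.3, 197.3, 40.0]
ee_rot: [-0.002, 1.0, 0.002, 0.004]
wrist_force: [0.2, -0.3, -0.4]
grip_width: 19.6
```

```bash
python3 -c "
from h import *
to((502.9,-415.7,130),0)
c,s=cam('wrist');save(c,'w10')"
```

```text
t16.4 pos [465.3 197.3  40. ] F [ 0.2 -0.3 -0.4] w 19.6 yaw 0.21
shift [ -36.1 -612.7  -92.7] turn 0.21
```

View pics/w10.png

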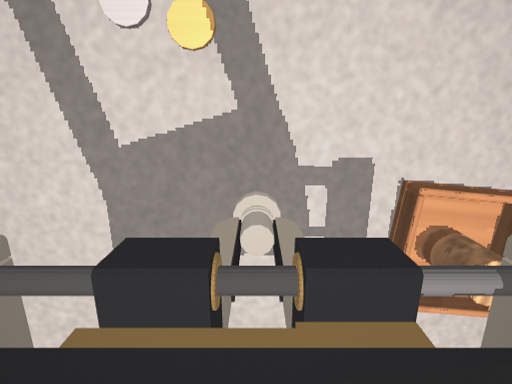

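Emit:
{"api": "servo_tool", "payload": {
  "steps": [
    [0,0,-20,0],
    [0,0,-50,0],
    [0,-15,-80,0],
    [-2,-45,-90,0],
    [-4,-80,-90,0],
    [-6,-116,-90,0],
    [-8,-152,-90,0],
    [-10,-188,-90,0],
    [-12,-224,-90,0],
    [-14,-260,-90,0],
    [-17,-296,-90,0],
    [-20,-332,-90,0]
  ]
}}

```text
t: 17.42
position: [485.6, -136.9, 128.7]
ee_rot: [-0.002, 1.0, 0.002, 0.004]
wrist_force: [1.1, 0.6, -0.5]
grip_width: 19.3
```

```bash
python3 -c "
from h import *
to((502.9,-415.7,130),0)"
```

```text
t17.4 pos [ 485.6 -136.9  128.7] F [ 1.1  0.6 -0.5] w 19.3 yaw 0.21
shift [ -16.3 -278.9   -2.5] turn 0.21
```

Emit:
{"api": "servo_tool", "payload": {
  "steps": [
    [-2,-35,-2,0],
    [-4,-70,-2,0],
    [-6,-105,-2,0],
    [-8,-140,-2,0],
    [-10,-175,-2,0],
    [-12,-210,-2,0],
    [-14,-240,-2,0],
    [-16,-265,-2,0],
    [-16,-279,-2,0],
    [-16,-279,-2,0],
    [-16,-279,-2,0],
    [-16,-279,-2,0]
  ]
}}

```text
t: 18.42
position: [502.5, -414.8, 129.1]
ee_rot: [-0.002, 1.0, 0.003, 0.004]
wrist_force: [-0.6, 0.2, 0.0]
grip_width: 19.6
```

```bash
python3 -c "
from h import *
to((502.9,-415.7,45),0)
c,s=cam('wrist');save(c,'w11')"
```

```text
t18.4 pos [ 502.5 -414.8  129.1] F [-0.6  0.2  0. ] w 19.6 yaw 0.22
shift [ 0.3 -1.4 84.1] turn 0.22
```

View pics/w11.png

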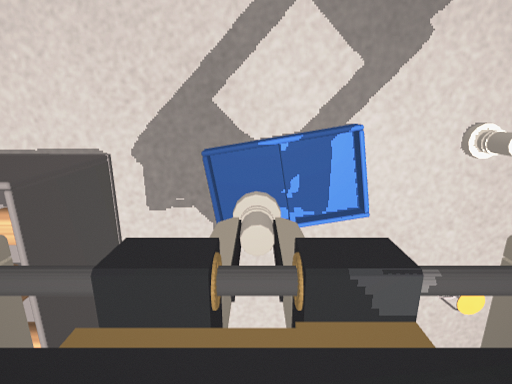

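```bash
python3 -c "
from h import *
c,s=cam('wrist')
P=[bp(c,uv,22) for uv in [(203.5,151.5),(362,125.5),(369,216)]];print(np.round(P,1),(P[0]+P[2])/2)
for z in (0,60,120): print(bp(c,(110,153),z), bp(c,(120,240),z))
save(c,'w11a',(60,120,260,250),4)
"
```

```text
[[ 466.8 -462.9]
 [ 442.6 -319.2]
 [ 529.2 -303.3]] [ 497.98200733 -383.13302941]
[ 471.64446647 -560.27502192] [ 566.20215289 -561.76489893]
[ 463.35379002 -529.39816954] [ 537.76907331 -530.57067728]
[ 455.06311357 -498.52131715] [ 509.33599372 -499.37645563]
```

View pics/w11a.png

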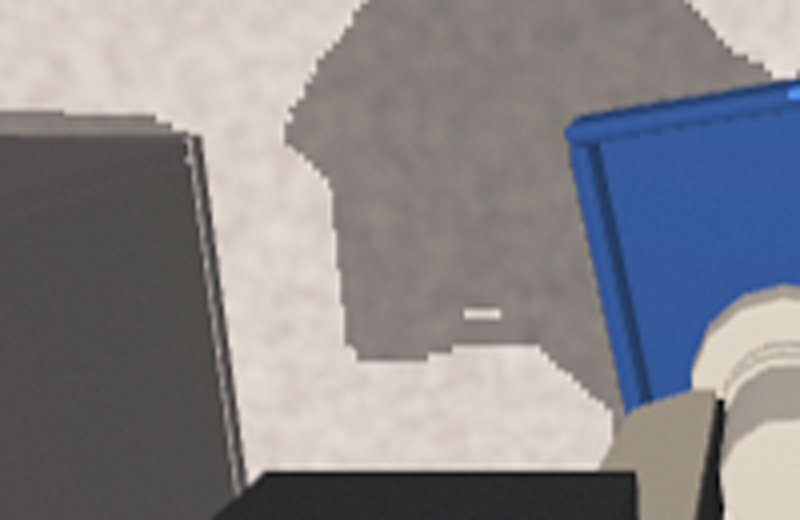

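Emit:
{"api": "servo_tool", "payload": {
  "steps": [
    [-1,-2,20,0],
    [-1,-2,40,0],
    [-1,-2,58,0],
    [-1,-2,70,0],
    [-1,-2,77,0],
    [-1,-2,80,0],
    [-1,-2,82,0],
    [-1,-2,83,0],
    [-1,-2,84,0],
    [-1,-2,84,0],
    [-1,-2,84,0]
  ]
}}

```text
t: 19.43
position: [504.8, -416.5, 46.2]
ee_rot: [-0.002, 1.0, 0.002, 0.004]
wrist_force: [0.3, -0.3, 0.4]
grip_width: 19.1
```

Emit:
{"api": "servo_tool", "payload": {
  "steps": [
    [0,0,0.6,0],
    [0,0,1.2,0],
    [0,0,1.2,0]
  ]
}}

```text
t: 19.68
position: [504.8, -416.5, 45.1]
ee_rot: [-0.002, 1.0, 0.002, 0.005]
wrist_force: [-0.3, -0.3, -0.8]
grip_width: 19.1
```

Emit:
{"api": "servo_tool", "payload": {
  "steps": [
    [0,0,0,0],
    [0,0,0,0],
    [0,0,0,0],
    [0,0,0,0],
    [0,0,0,0],
    [0,0,-12,0],
    [0,0,-30,0],
    [0,0,-55,0],
    [0,0,-85,0],
    [0,0,-85,0],
    [0,0,-85,0],
    [0,0,-85,0]
  ],
  "grip": 45
}}

```text
t: 20.68
position: [504.2, -417.0, 130.8]
ee_rot: [-0.002, 1.0, 0.002, 0.005]
wrist_force: [-0.1, 0.3, -1.1]
grip_width: 41.7
```

```bash
python3 -c "
from h import *
to((456.7,-195,130),0)
c,s=cam('wrist');save(c,'w12');print(pj(c,(456.7,-195,46)))"
```

```text
t20.7 pos [ 504.2 -417.   130.8] F [-0.1  0.3 -1.1] w 41.7 yaw 0.26
shift [ 46.5 222.2   1.1] turn 0.26
[521.85911594 142.81269113]
```

View pics/w12.png

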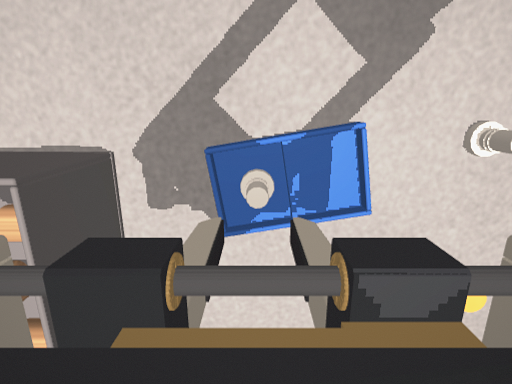

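Emit:
{"api": "servo_tool", "payload": {
  "steps": [
    [7,34,0,0],
    [14,68,0,0],
    [21,102,0,0],
    [28,136,0,0],
    [35,170,0,0],
    [42,200,0,0],
    [46,217,0,0],
    [46,222,0,0],
    [46,222,0,0],
    [46,222,0,0],
    [46,222,0,0]
  ],
  "grip": 70
}}

```text
t: 21.65
position: [456.8, -195.7, 130.1]
ee_rot: [-0.002, 1.0, 0.002, 0.004]
wrist_force: [0.7, 0.1, -0.1]
grip_width: 65.4
```

```bash
python3 -c "
from h import *
to((456.7,-195,39),0)
c,s=cam('wrist');save(c,'w13',(200,120,320,270),4)
for p in [(456.7,-195,46),(456.7,-195,10)]: print((pj(c,p)-[200,120])*4)"
```

```text
t21.6 pos [ 456.8 -195.7  130.1] F [ 0.7  0.1 -0.1] w 65.4 yaw 0.23
shift [ 0.8  0.3 91.1] turn 0.23
[227.04014944 304.82336905]
[226.44793053 263.94108603]
```

View pics/w13.png

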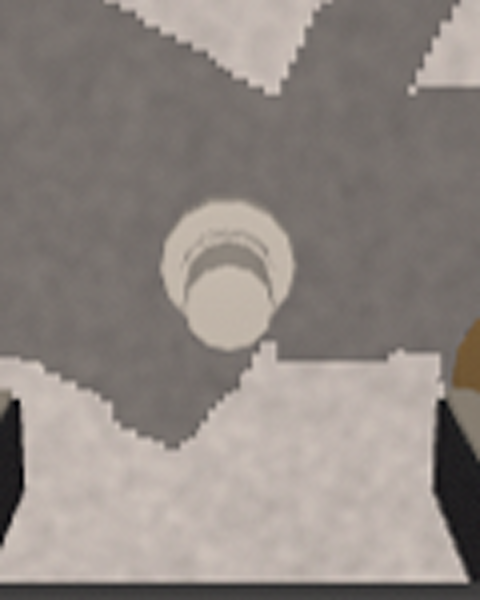

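Emit:
{"api": "servo_tool", "payload": {
  "steps": [
    [0,0,25,0],
    [0,0,50,0],
    [0,0,70,0],
    [0,0,83,0],
    [0,0,89,0],
    [0,0,91,0],
    [0,0,91,0],
    [0,0,91,0]
  ]
}}

```text
t: 22.37
position: [458.2, -196.1, 40.0]
ee_rot: [-0.002, 1.0, 0.002, 0.005]
wrist_force: [-0.9, -0.6, 0.2]
grip_width: 65.3
```

Emit:
{"api": "servo_tool", "payload": {
  "steps": [
    [0,0,0,0],
    [0,0,0,0],
    [0,0,0,0],
    [0,0,0,0],
    [0,0,0,0],
    [0,0,0,0],
    [0,0,0,0],
    [0,0,0,0],
    [0,0,0,0],
    [0,0,0,0]
  ],
  "grip": 0
}}

```text
t: 23.2
position: [458.2, -196.0, 40.1]
ee_rot: [-0.002, 1.0, 0.002, 0.005]
wrist_force: [0.6, -0.5, 0.7]
grip_width: 19.6
```

```bash
python3 -c "
from h import *
to((491.6,-346.2,130),0)"
```

```text
t23.2 pos [ 458.2 -196.    40.1] F [ 0.6 -0.5  0.7] w 19.6 yaw 0.18
shift [ -33.7 -149.9  -90.3] turn 0.18
```

Emit:
{"api": "servo_tool", "payload": {
  "steps": [
    [0,0,-20,0],
    [0,0,-50,0],
    [0,0,-80,0],
    [-4,-15,-90,0],
    [-11,-48,-90,0],
    [-18,-80,-90,0],
    [-25,-112,-90,0],
    [-32,-138,-90,0],
    [-34,-150,-90,0],
    [-34,-150,-90,0],
    [-34,-150,-90,0],
    [-34,-150,-90,0]
  ]
}}

```text
t: 24.2
position: [491.6, -345.4, 129.3]
ee_rot: [-0.002, 1.0, 0.003, 0.004]
wrist_force: [-0.5, -0.6, -0.1]
grip_width: 19.6
```

```bash
python3 -c "
from h import *
to((491.6,-346.2,45.1),0)
c,s=cam('wrist');save(c,'w14')"
```

```text
t24.2 pos [ 491.6 -345.4  129.3] F [-0.5 -0.6 -0.1] w 19.6 yaw 0.19
shift [ 0.7 -1.3 84.1] turn 0.19
```

View pics/w14.png

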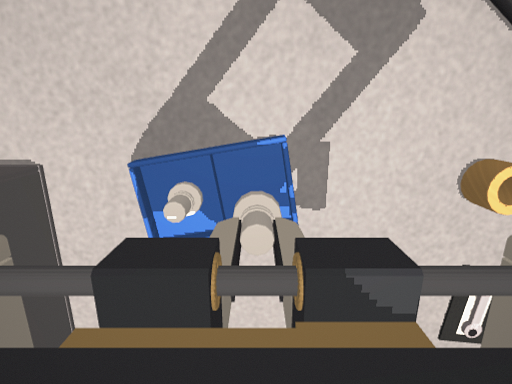

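Emit:
{"api": "servo_tool", "payload": {
  "steps": [
    [0,-1,20,0],
    [0,-1,40,0],
    [0,-1,58,0],
    [0,-1,70,0],
    [0,-1,77,0],
    [0,-1,80,0],
    [0,-1,82,0],
    [0,-1,84,0],
    [0,-1,85,0],
    [0,-1,85,0],
    [0,-1,85,0]
  ]
}}

```text
t: 25.17
position: [492.7, -346.0, 45.0]
ee_rot: [-0.002, 1.0, 0.002, 0.005]
wrist_force: [-0.2, -0.1, -0.2]
grip_width: 19.5
```

Emit:
{"api": "servo_tool", "payload": {
  "steps": [
    [0,0,0,0],
    [0,0,0,0],
    [0,0,0,0],
    [0,0,0,0],
    [0,0,0,0],
    [0,0,-12,0],
    [0,0,-30,0],
    [0,0,-55,0],
    [0,0,-85,0],
    [0,0,-90,0],
    [0,0,-90,0],
    [0,0,-90,0]
  ],
  "grip": 45
}}

```text
t: 26.17
position: [492.1, -346.7, 135.7]
ee_rot: [-0.002, 1.0, 0.002, 0.005]
wrist_force: [-0.3, 0.2, -0.5]
grip_width: 42.0
```

```bash
python3 -c "
from h import *
to((487.6,-111,130),0)
c,s=cam('wrist');save(c,'w15')"
```

```text
t26.2 pos [ 492.1 -346.7  135.7] F [-0.3  0.2 -0.5] w 42.0 yaw 0.22
shift [  3.7 235.6   6.5] turn 0.22
```

View pics/w15.png

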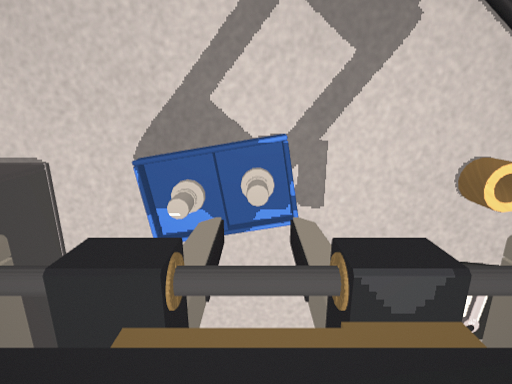

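Both stoppers stand in the blue tray, at (186,200) and (257,187). Next is the bush.

Emit:
{"api": "servo_tool", "payload": {
  "steps": [
    [0,35,3,0],
    [1,70,6,0],
    [2,105,6,0],
    [2,140,6,0],
    [3,175,6,0],
    [4,208,6,0],
    [4,228,6,0],
    [4,235,6,0],
    [4,235,6,0],
    [4,235,6,0],
    [4,235,6,0],
    [4,235,6,0]
  ],
  "grip": 95
}}

```text
t: 27.22
position: [486.5, -112.2, 129.1]
ee_rot: [-0.001, 1.0, 0.003, 0.004]
wrist_force: [-0.1, -0.3, -0.1]
grip_width: 87.9
```

```bash
python3 -c "
from h import *
to((487.6,-111,19),0)
c,s=cam('wrist');save(c,'w16',(190,120,330,270),4)
for p in [(487.6,-111,36),(487.6,-111,0)]: print((pj(c,p)-[190,120])*4)"
```

```text
t27.2 pos [ 486.5 -112.2  129.1] F [-0.1 -0.3 -0.1] w 87.9 yaw 0.13
shift [ -0.3   0.7 110.2] turn 0.13
[268.99891524 298.72520483]
[268.16109361 259.86054396]
```

View pics/w16.png

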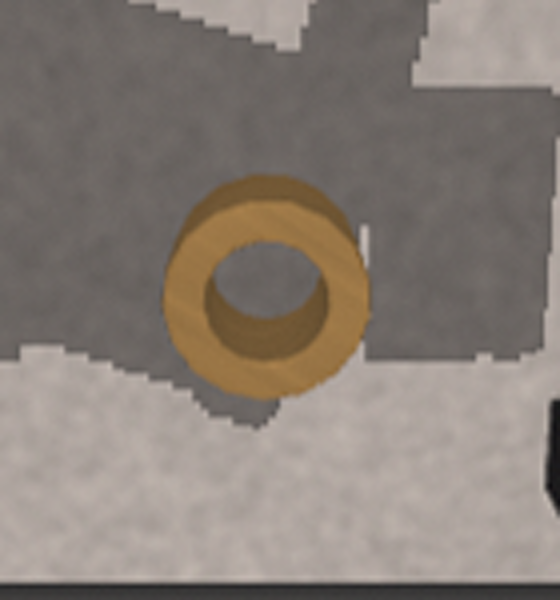

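Emit:
{"api": "servo_tool", "payload": {
  "steps": [
    [0,0.5,25,0],
    [0,0.5,50,0],
    [0,0.5,72,0],
    [0,0.5,90,0],
    [0,0.5,102,0],
    [0,0.5,107,0],
    [0,0.5,109,0],
    [0,0.5,109,0],
    [0,0.5,109,0]
  ]
}}

```text
t: 28.02
position: [488.3, -111.6, 21.4]
ee_rot: [-0.001, 1.0, 0.002, 0.005]
wrist_force: [0.5, -0.4, 0.2]
grip_width: 88.3
```

```bash
python3 -c "
from h import *
to((487.6,-111.3,19),0)
c,s=cam('wrist');save(c,'w17')"
```

```text
t28.0 pos [ 488.3 -111.6   21.4] F [ 0.5 -0.4  0.2] w 88.3 yaw 0.12
shift [0.7 0.3 2.4] turn 0.12
```

View pics/w17.png

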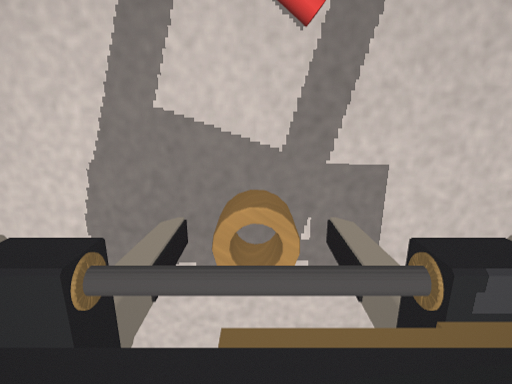

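Emit:
{"api": "servo_tool", "payload": {
  "steps": [
    [0.5,0,1,0],
    [0.5,0,1,0],
    [0.5,0,1,0],
    [0.5,0,1,0],
    [0.5,0,1,0],
    [0.5,0,1,0],
    [0.5,0,1,0],
    [0.5,0,1,0],
    [0.5,0,1,0],
    [0.5,0,1,0]
  ],
  "grip": 0,
  "force": 40
}}

```text
t: 28.9
position: [487.9, -111.6, 20.5]
ee_rot: [-0.001, 1.0, 0.002, 0.005]
wrist_force: [-1.0, -0.1, 0.6]
grip_width: 48.0
```

```bash
python3 -c "
from h import *
to((642.8,-15.2,90),0)"
```

```text
t28.9 pos [ 487.9 -111.6   20.5] F [-1.  -0.1  0.6] w 48.0 yaw 0.12
shift [-155.7   96.4  -67.5] turn 0.12
```

Emit:
{"api": "servo_tool", "payload": {
  "steps": [
    [0,0,-20,0],
    [0,0,-50,0],
    [0,0,-85,0],
    [-15,2,-120,0],
    [-35,8,-150,0],
    [-60,14,-175,0],
    [-85,18,-180,0],
    [-105,20,-180,0],
    [-112,20,-180,0],
    [-112,20,-180,0],
    [-112,20,-180,0],
    [-112,20,-180,0]
  ]
}}

```text
t: 29.9
position: [596.5, -92.2, 200.5]
ee_rot: [-0.001, 1.0, 0.002, 0.004]
wrist_force: [0.2, -0.0, -3.1]
grip_width: 48.0
```

```bash
python3 -c "
from h import *
to((642.8,-15.2,90),0)
c,s=cam('wrist');save(c,'w18');print(pj(c,(642.8,-15.2,4)));np.save('w18.npy',c,allow_pickle=True)"
```

```text
t29.9 pos [596.5 -92.2 200.5] F [ 0.2 -0.  -3.1] w 48.0 yaw 0.11
shift [-45.6  76.4 111.2] turn 0.11
[314.7528301  206.10359934]
```

View pics/w18.png

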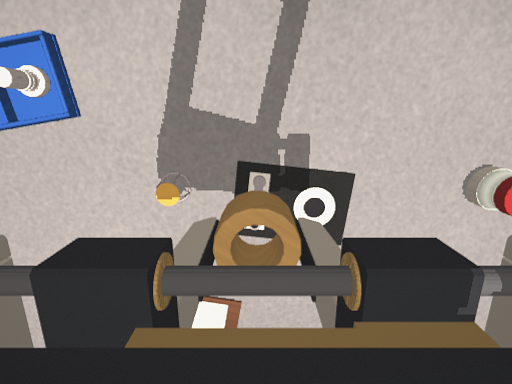

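```bash
python3 -c "
from h import *
c=np.load('w18.npy',allow_pickle=True).item()
g=cv2.cvtColor(c['frame'],cv2.COLOR_RGB2GRAY);sub=g[180:235,285:345]
m=(sub>140).astype(np.uint8);n,l,st,ce=cv2.connectedComponentsWithStats(m);print(st,ce+[285,180])
m2=(sub<90).astype(np.uint8);n,l,st,ce2=cv2.connectedComponentsWithStats(m2);print(st,ce2+[285,180])
save(c,'w18a',(270,160,360,250),6)
for u in [(314.5,207)]: print(bp(c,u,4))"
```

```text
[[   0    0   60   55 2409]
 [   8    7   43   39  882]
 [  58   48    2    7    8]
 [  11   53    1    1    1]] [[314.32420091 207.84142798]
 [314.73469388 204.45124717]
 [343.875      231.375     ]
 [296.         233.        ]]
[[   0    7   60   48 1532]
 [   0    0   60   55 1460]
 [  19   18   21   19  308]] [[310.17101828 212.82571802]
 [319.15136986 200.86369863]
 [313.98376623 207.11038961]]
[644.03217088 -15.45987125]
```

View pics/w18a.png

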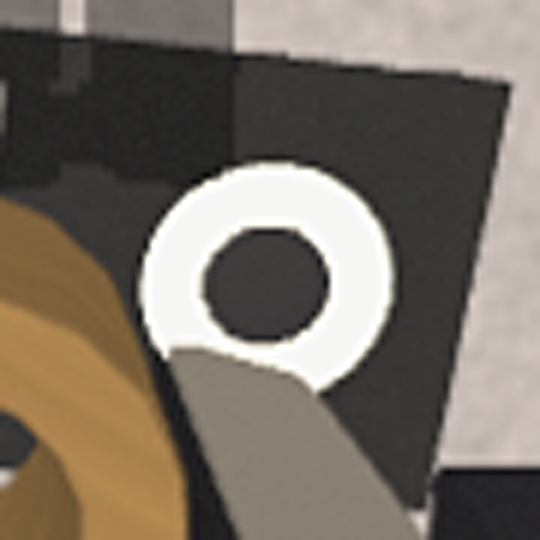

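Emit:
{"api": "servo_tool", "payload": {
  "steps": [
    [-10,16,0,0],
    [-22,35,10,0],
    [-35,56,30,0],
    [-44,70,60,0],
    [-47,75,90,0],
    [-47,75,111,0],
    [-47,75,120,0],
    [-47,75,130,0],
    [-47,75,130,0],
    [-47,75,130,0],
    [-47,75,130,0]
  ]
}}

```text
t: 30.87
position: [645.8, -17.2, 73.7]
ee_rot: [-0.001, 1.0, 0.002, 0.006]
wrist_force: [-0.8, -0.4, -3.2]
grip_width: 48.0
```

```bash
python3 -c "
from h import *
to((644.1,-16.3,24.5),0)
c,s=cam('wrist');save(c,'w19');print(pj(c,(644.1,-15.9,4)))
t,_=cam('side');save(t,'s19',(230,150,380,280),5);print((pj(t,(644.1,-15.9,4))-[230,150])*5)"
```

```text
t30.9 pos [645.8 -17.2  73.7] F [-0.8 -0.4 -3.2] w 48.0 yaw 0.06
shift [ 2.2  0.6 49.2] turn 0.06
[257.5104496  199.07147271]
[358.32062266 243.94468042]
```

View pics/w19.png

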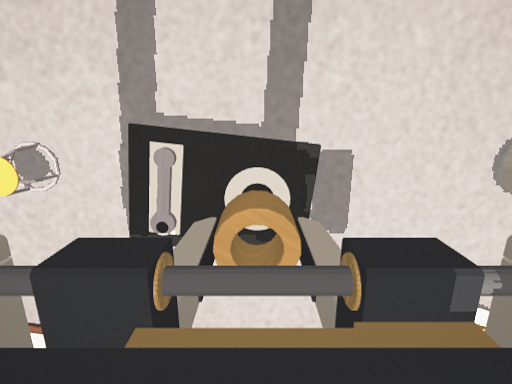

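View pics/s19.png

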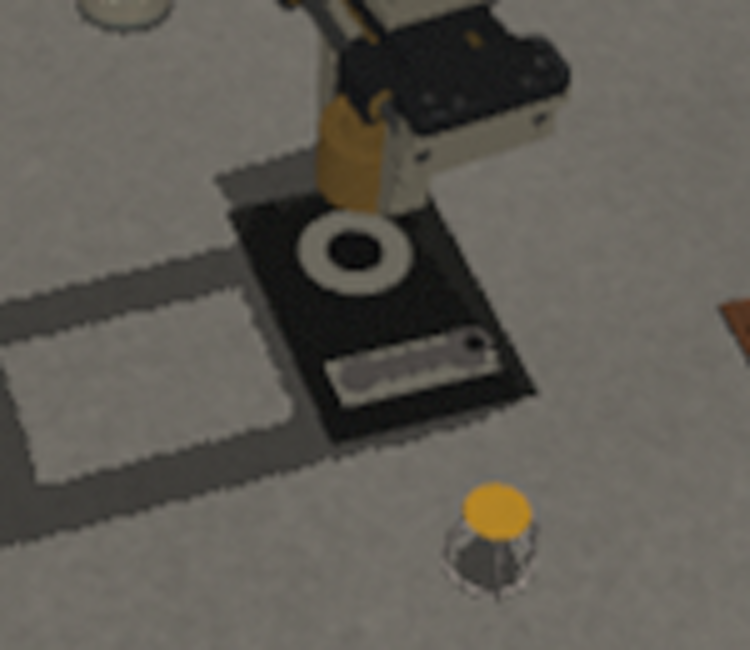

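Emit:
{"api": "servo_tool", "payload": {
  "steps": [
    [2,0.5,15,0],
    [2,0.5,28,0],
    [2,0.5,38,0],
    [2,0.5,43,0],
    [2,0.5,45,0],
    [2,0.5,46,0],
    [2,0.5,46,0],
    [2,0.5,46,0]
  ]
}}

```text
t: 31.63
position: [644.9, -16.4, 28.2]
ee_rot: [-0.001, 1.0, 0.002, 0.006]
wrist_force: [0.2, -0.1, -3.4]
grip_width: 48.1
```

```bash
python3 -c "
from h import *
to((644.1,-16.3,24.5),0)
c,s=cam('wrist');save(c,'w20',(180,120,340,270),4)
for a in np.linspace(0,2*np.pi,9): print(((pj(c,(644.1+27*np.cos(a),-15.9+27*np.sin(a),4))-[180,120])*4).round(),end=' ')
t,_=cam('side');save(t,'s20',(230,150,380,280),5)"
```

```text
t31.6 pos [644.9 -16.4  28.2] F [ 0.2 -0.1 -3.4] w 48.1 yaw 0.08
shift [0.8 0.  3.7] turn 0.08
[307. 547.] [418. 506.] [468. 402.] [425. 292.] [307. 245.] [190. 292.] [146. 402.] [196. 506.] [307. 547.]
```

View pics/w20.png

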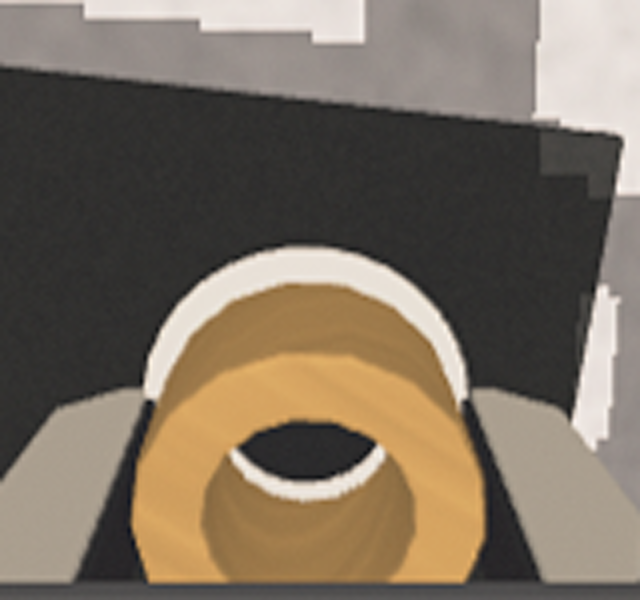

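View pics/s20.png

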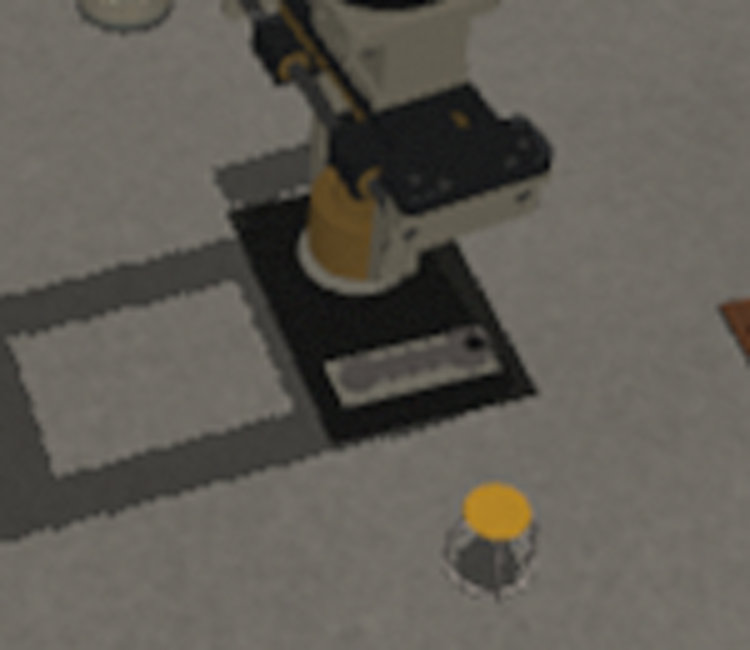

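```bash
python3 -c "
from h import *
c,s=cam('wrist')
for zb in (7,7.7,8.2):
  for x in (643.5,644.1,645,646): print(zb,x,((pj(c,(x-24,-16.3,zb))-[180,120])*4).round(1),((pj(c,(x,-16.3,zb+36))-[180,120])*4).round(1), ((pj(c,(x-14,-16.3,zb+36))-[180,120])*4).round(1))
"
```

```text
7 643.5 [304.9 263. ] [305.  504.1] [305.2 406.5]
7 644.1 [304.9 266.7] [305.  508.2] [305.2 410.8]
7 645 [304.9 272.1] [304.9 514.3] [305.2 417.2]
7 646 [304.9 278.2] [304.9 521.1] [305.2 424.3]
7.7 643.5 [305.  264.2] [305.  506.5] [305.2 408.5]
7.7 644.1 [304.9 267.8] [305.  510.6] [305.2 412.9]
7.7 645 [304.9 273.3] [305.  516.8] [305.2 419.3]
7.7 646 [304.9 279.4] [304.9 523.5] [305.2 426.4]
8.2 643.5 [305. 265.] [305.  508.3] [305.2 410. ]
8.2 644.1 [304.9 268.6] [305.  512.4] [305.2 414.3]
8.2 645 [304.9 274.1] [305.  518.5] [305.2 420.8]
8.2 646 [304.9 280.2] [304.9 525.3] [305.2 427.9]
```

Emit:
{"api": "servo_tool", "payload": {
  "steps": [
    [1,0,0,0],
    [1.7,0,1,0],
    [1.7,0,2,0],
    [1.7,0,2.5,0],
    [1.7,0,2.5,0]
  ]
}}

```text
t: 32.2
position: [643.0, -16.3, 25.6]
ee_rot: [-0.001, 1.0, 0.002, 0.006]
wrist_force: [-1.1, -0.4, -4.0]
grip_width: 48.2
```

```bash
python3 -c "
from h import *
to((644.1,-16.3,24.5),0)
c,s=cam('wrist');save(c,'w21',(180,120,340,270),4)
print(((pj(c,(644.1-27,-15.9,4))-[180,120])*4).round(1))
for x in (643,644,645):
  for zb in (4,5): print(x,zb,((pj(c,(x-24,-16.3,zb))-[180,120])*4).round(1),((pj(c,(x-14,-16.3,zb+36))-[180,120])*4).round(1))"
```

```text
t32.2 pos [643.  -16.3  25.6] F [-1.1 -0.4 -4. ] w 48.2 yaw 0.08
shift [-1.1  0.   1.1] turn 0.08
[307.2 260.4]
643 4 [304.7 272. ] [304.9 416.8]
643 5 [304.7 273.6] [304.9 419.7]
644 4 [304.7 278. ] [304.9 423.8]
644 5 [304.7 279.7] [304.9 426.8]
645 4 [304.7 284. ] [304.9 430.9]
645 5 [304.7 285.7] [304.9 433.9]
```

View pics/w21.png

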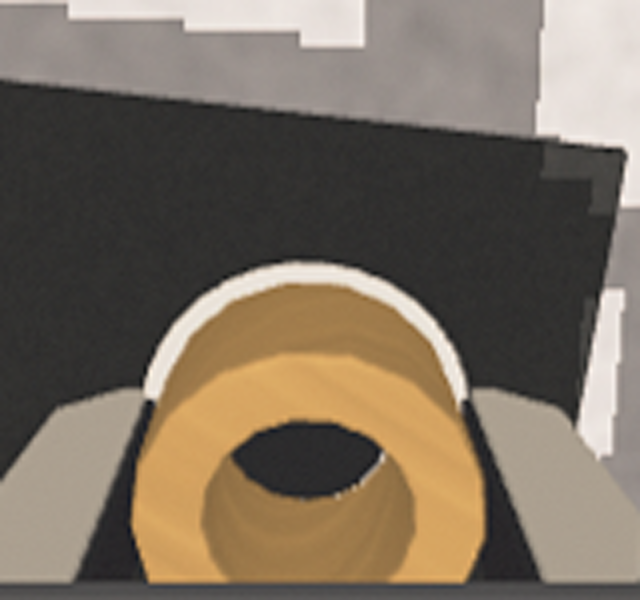

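Emit:
{"api": "servo_tool", "payload": {
  "steps": [
    [0,0,0.4,0],
    [0,0,0.8,0],
    [0,0,0.8,0]
  ]
}}

```text
t: 32.5
position: [643.0, -16.3, 24.7]
ee_rot: [-0.001, 1.0, 0.002, 0.006]
wrist_force: [-0.5, 1.2, -2.7]
grip_width: 48.1
```

Emit:
{"api": "servo_tool", "payload": {
  "steps": [
    [0,0,0.4,0],
    [0,0,0.4,0]
  ]
}}

```text
t: 32.67
position: [643.1, -16.3, 24.6]
ee_rot: [-0.001, 1.0, 0.002, 0.006]
wrist_force: [-1.2, -0.1, -0.5]
grip_width: 47.9
```

Contact made (bush weight off the wrist). Releasing.

Emit:
{"api": "servo_tool", "payload": {
  "steps": [
    [0,0,0,0],
    [0,0,0,0],
    [0,0,0,0],
    [0,0,0,0],
    [0,0,0,0]
  ],
  "grip": 68
}}

```text
t: 33.08
position: [643.3, -16.3, 24.9]
ee_rot: [-0.001, 1.0, 0.002, 0.006]
wrist_force: [-0.1, 0.7, 0.8]
grip_width: 62.9
```

Emit:
{"api": "servo_tool", "payload": {
  "steps": [
    [0,0,-10,0],
    [0,0,-25,0],
    [0,0,-50,0],
    [0,0,-80,0],
    [0,0,-115,0],
    [0,0,-150,0],
    [20,0,-170,0],
    [20,0,-180,0],
    [20,0,-180,0],
    [20,0,-180,0]
  ]
}}

```text
t: 33.92
position: [621.7, -17.2, 205.5]
ee_rot: [-0.001, 1.0, 0.002, 0.007]
wrist_force: [-0.6, -0.7, -0.6]
grip_width: 63.2
```

```bash
python3 -c "
from h import *
to((480,60,230),0)
c,s=cam('wrist');save(c,'w22');save(c,'w22a',(200,120,320,220),5)
t,_=cam('side');save(t,'s22',(230,150,380,280),5)"
```

```text
t33.9 pos [621.7 -17.2 205.5] F [-0.6 -0.7 -0.6] w 63.2 yaw 0.07
shift [141.2  77.5 -26.2] turn 0.07
```

View pics/w22.png

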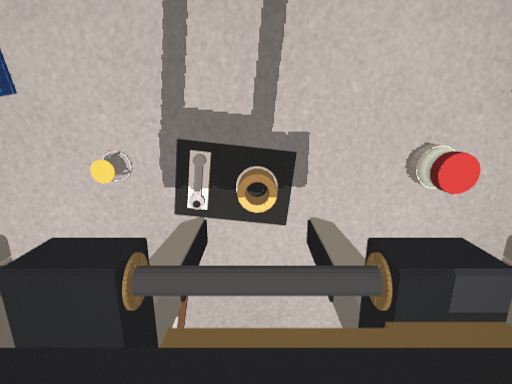

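View pics/w22a.png

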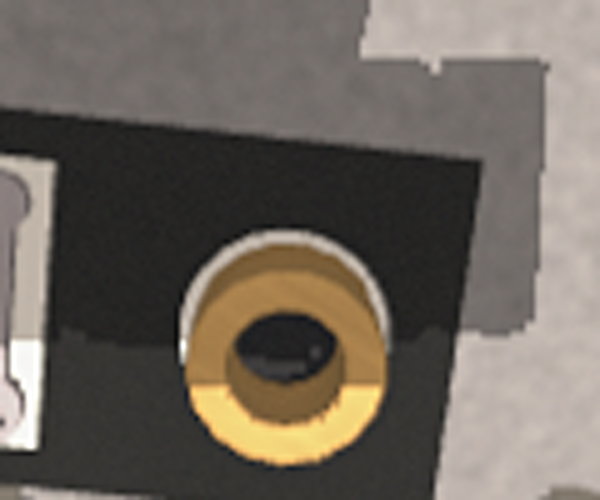

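View pics/s22.png

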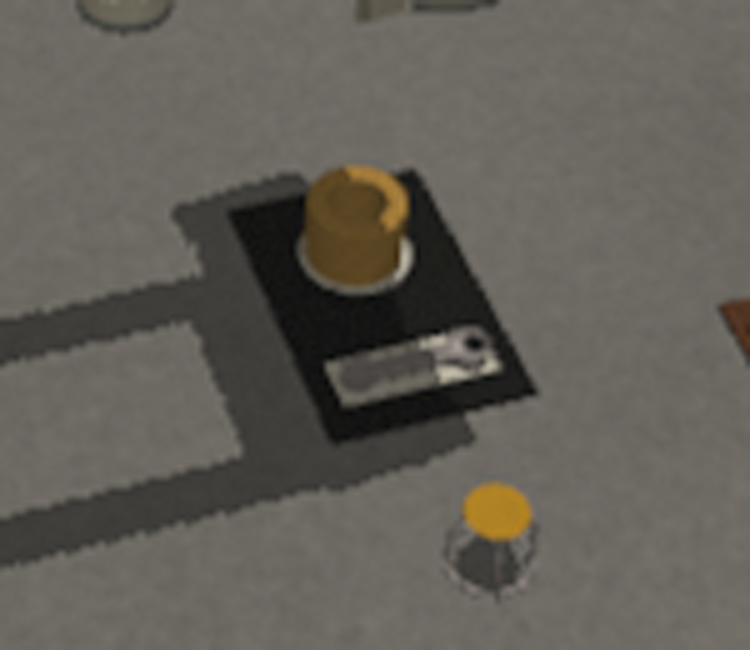

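```bash
python3 -c "
from h import *
t,_=cam('top');save(t,'t23',(80,110,430,280),2)
t,_=cam('side');save(t,'s23',None,1.5)"
```

```text
(no output)
```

View pics/t23.png

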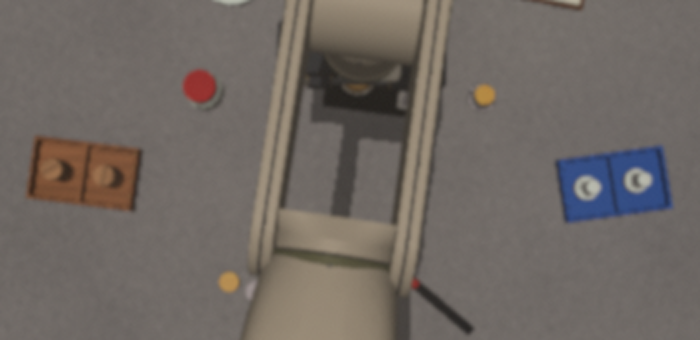

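View pics/s23.png

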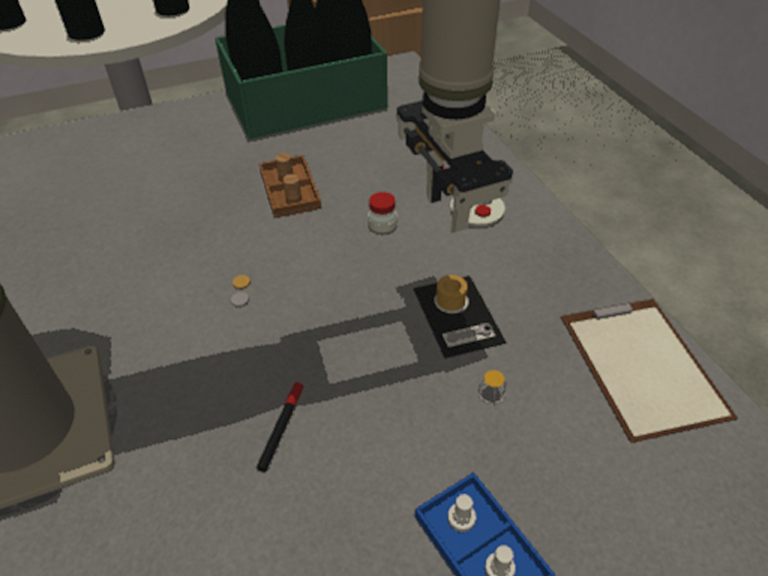

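Everything is upright in its place, and the jar and hood have not moved. Handing in.

```bash
python3 -c "
from h import *
print(bot.finish_job())"
```

```text
the job is handed in; nothing more can be done
None
```

The job is done and handed in at about 34 s of the 120 s allowed. I worked in the order you gave: corks, then stoppers, then bush.

- **Corks:** both stand upright in the brown tray, one to each bay.
- **Stoppers:** both stand head down in the blue tray, one to each bay.
- **Bush:** it stands upright on its outline on the mat. By the wrist camera it sits within about 1 mm of the ring's centre.
- **Jar and wire hood:** the arm never touched them. They look unmoved in the last top and side pictures, though I did not re-measure their positions.

**Last checks:** the final top and side pictures show all four small parts standing in their bays with the gripper clear of everything. Wrist force readings stayed within about 4 N.

**Disagreements:**
- The cameras differed from each other by up to about 3 mm, within or close to their stated calibration.
- The tool had a tilt of about 0.5–0.7°.
- Just before setting the bush down I shifted it about 2 mm towards the robot to match the ring in the wrist picture.

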